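Shut the draft shield and tare the balance

ROBOT

A 6-joint arm with a two-finger parallel gripper is mounted at the origin on the work surface. World frame = base frame: x ahead of the robot, y to its left, z up, the work surface at z = 0. Lengths are in m, angles in rad, forces in N, time in s.
With the tool pointing down it reaches from about 0.4 to 0.825 m from the base axis. Payload 7 kg.
Tool frame: the origin (TCP) lies at the very end of the fingers, on their centre line; the grasp point (between the pads) lies 19 mm behind it (env.grasp_offset is the distance from the TCP to the grasp point, in m); z points along the fingers, y is the line along which they close (so a half turn about z gives the same grasp; the last joint's range is limited). The gripper opens to 85 mm and grips with 20 to 120 N. Pads are 22 mm wide; open, the fingers measure 114 mm over their backs; the gripper's body (76 mm by 85 mm) begins 54 mm behind the grasp point. The pads swing forward as they close: fully open they stand 13 mm farther back than shut.
Start: joints at [1.5, 0.359, 0.012, 0, -1.224, -0.288], TCP at [0.237, 0.632, 0.201] pointing down, gripper open.
Joint ranges: [-3.07, 3.07], [-1.43, 2.12], [-1.02, 1.25], [-3.03, 1.67], [-3.05, -0], [-3.03, 3.03]. Speed limits (rad/s): [2.39, 2.39, 3.01, 3.14, 3.14, 3.14].

INTERFACE

Orientations are given as a unit quaternion [x, y, z, w].
In Python, from workcell import env gives the robot as it stands. The module is installed in compiled form; this text tells all that it offers.
- The arm moves only by the tool arm_command, never from a script. Its argument "commands" is a list of rows, each an object with "dp": the shift along the tool's x, y, z normalised to -1 to 1, where 1 is 0.8 m, a list of three; "spin": the turn about the tool's z normalised to -1 to 1, where 1 is 90 degrees; "hand": the finger opening in mm, from 0 to 85.4. In form: [{"dp": [x, y, z], "spin": spin, "hand": hand}, ...]. A call has 1 to 5 rows; each row is the pose to reach, as a shift and turn from the pose commanded when the call began, along the tool's axes at that moment; what a row does not reach only later rows make up. A row lasts 1/8 s, in which the tool goes at most 62.5 mm and 10.7 degrees, less where a joint would pass 70% of its speed; a pose out of reach is approached as far as the arm can. A call with a number of a shift or a turn outside -1 to 1 is refused whole. A call with a gripper value outside its range is refused whole. The fingers move at their own pace and stop on an object; "squeeze" is the grip in N (left out, the last holds). Time passes only in rows, so rows that repeat a pose let the fingers close. It gives the time, the measured TCP pose, the force, the opening and the grip force at its end, in the units of the state.
- env.get_obs(): the state, without advancing time (a new reading comes with each control period).
- env.read_camera(name): name is "scene" or "top" or "wrist"; returns a dict with "image" (480x640x3 uint8, red, green, blue), "fovy" (degrees; the focal length in pixels is half the picture's height over the tangent of half this angle, whatever the lens; pixels are square), "cx", "cy" (the principal point, pixels), "R" (3x3) and "t" (3): a world point X has camera coordinates R X + t; the wrist camera has in their place "T_tool_cam" (4x4, takes a point from camera to tool coordinates, whose origin is the TCP and whose axes are the flange's). Camera axes: x right, y down, z forward; pixel columns grow to the right and rows downward; lengths in m; the calibration is good to about 2 mm. A picture is of the moment at which its call begins: read the wrist's pose just before it. There is no depth.
- env.job_done(): hands the job in; it is judged then, once.
Trained networks look in a picture, given as the dict that the camera call returned (one of the last four; its "shot" number tells which), for a name from the list of things; names that differ only in an ending like _2 or _b are one class to them, and where a whole thing is asked for, a point or a joint stands for the part that bears it (a point fixed in the world has none). Each returns a list of dicts, best first, with "confidence" (0 to 1); they miss things now and then, are a little off and sometimes report something else, mostly with a low value. They report only what shows in the picture. A call takes as long as a camera call.
- env.cut_out(picture, name): "pixels" (480x640 bool, what is visible of it) and "bbox" ([left, top, right, bottom] in pixels, round what is visible of it).
- env.tip_of(picture, name): "at" ([column, row] in pixels: a listed point, or the origin of a listed thing).
The state is a dict: "t": time; "joints": joint angles; "qvel": joint speeds; "effort": joint torques, N m; "tcp_pos": TCP position; "tool_rot": TCP orientation; "ft_force": force on the tool from outside, world axes, zero at the start; "moment": the same for the moment, N m; "finger_gap": finger opening in m; "grip_force": force on a finger pad.
Only numpy, scipy, OpenCV 4.12 (cv2) and the standard library are available. Lean on these libraries where they do the work, as an engineer would, in place of code of your own. Each camera call takes 0.05 s, during which the arm holds its last target. There are 200 camera calls.

TASK

The empty dish stands on the precision balance, ready for weighing sherds: using only your fingertips, gently push the draft shield's sliding lid fully shut, and only then lightly press the blue tare key on the front of the balance down and let it come up again. Nothing is to be picked up; leave the other three keys, the dish and the things lying about the balance as they are, and finish with the hand clear.

Things in the scene. Friction and masses are not known exactly. Their poses are not given: they have to be found in the camera images.
- balance: Precision balance fixed on the bench, 300 mm deep (x), 210 wide (y). Origin: centre of its footprint, on the bench; x points from its front (keys, nearest the robot) to its rear, y to its left as the robot sees it. Flat key ledge at z 42 mm, x -150 to -92; display slopes up behind it, x -92 to -45, to z 65; clear draft shield box x -30 to 140, y -85 to 85, its side rails reaching z 167.
- lid (a joint): Opening of the shield's sliding lid in m: 0 = shut against a hard stop, grows as it slides to the balance's rear (+x), 0.11 at most; starts 0.055 to 0.10. It slides level, needs about 2 N, stays where left. A 4 mm clear pane, 166 by 158 mm, blue frame, upper face 165 to 166 mm above the bench; when open it stands out behind the shield.
- lid_ridge (a point): Middle of the upright rear face (+x side) of the blue thumb ridge near the lid's front edge; moves with the lid, axes as the balance. Ridge 90 mm long (y), 13 mm high, from the lid's upper face to z 179; front side sloped. This point: z 172, in the balance's frame at x = lid opening, y = 0. Pushing this face towards the balance's front (-x) shuts the lid.
- key_tare: The blue tare key (white bracket mark), third of four keys in a row along the balance's y from its left (+y) end. 20 mm (x) by 26 mm (y), 8 mm above the ledge; keys 42 mm apart. Origin: middle of its top face, at balance x -120, y -21, z 50 mm when up; axes as the balance.
- press_tare (a joint): How far the blue tare key is pressed, in m: 0 = up, 0.005 = right down on a hard stop. Spring key: 1 N to start, about 3.7 N half-way, 6.5 N right down; it answers from about half-way and springs up when let go.
- press_power (a joint): How far the red power key (left-most, at balance x -120, y +63 mm; same size and spring) is pressed, in m; 0 = up.
- press_unit (a joint): How far the grey unit key (second from the left, two dark bars, at balance x -120, y +21 mm; same size and spring) is pressed, in m; 0 = up.
- press_print (a joint): How far the grey print key (right-most, dark rectangle, at balance x -120, y -63 mm; same size and spring) is pressed, in m; 0 = up.
- dish: White round weighing dish, loose on the balance's pan (104 mm across, top at z 72 mm, at balance x 55) inside the shield: 68 mm across, 20 mm high. Origin: centre of its underside. To be left alone.
- tumbler: White travel tumbler with a steel and black lid, loose on the bench to the left of the balance: 68 mm across, 167 mm tall. Origin: centre of its underside. To be left alone.
- calipers: Steel bow calipers lying on the bench to the right of the balance, 155 mm long (x), 75 mm wide, 11 mm high. Origin: centre, on the bench. To be left alone.
- sherd_red: Loose red-brown pot sherd on the bench to the left rear of the balance, about 60 mm across and 8 mm thick. Origin: centre of its underside. To be left alone.
- sherd_buff: Loose buff pot sherd on the bench to the right rear of the balance, about 54 mm across and 9 mm thick. Origin: centre of its underside. To be left alone.

How it is judged:
By the outcome, as a careful person would: the job done as asked, in the order asked, and still so for the second after the job is handed in, with the robot touching nothing.
It also fails if it takes over 45 s, if anything falls off the work surface, if the arm or the gripper's body presses on something with over 40 N, if the wrist force passes 120 N, or if a joint passes its speed limit or range.

## Working session

There is one attempt and no reset: what is moved stays moved. The work goes in short steps, Python scripts to look and compute and a tool call to move; the robot and the scene stay as the last step left them, time stands still between calls to the robot, and variables do not carry over. Pictures are saved under pics/ and viewed, at most 10 in all, crops included, and the job is handed in when it is done.

Besides the shell and the picture viewer there is one more tool, called as name(argument=value, ...), one argument or row to a line, values as JSON. arm_command: Moves the arm, as the interface text tells. Its arguments: {"type":"object","properties":{"commands":{"type":"array"},"squeeze":{"type":"number"}},"required":["commands"]}

```bash
mkdir -p pics; cat > h.py <<'E'
import numpy as np, cv2
from workcell import env
def cam(n,f=None):
    p=env.read_camera(n)
    if f: cv2.imwrite('pics/'+f,p['image'][:,:,::-1])
    return p
def ray(p,uv):
    f=240/np.tan(np.radians(p['fovy'])/2)
    d=np.array([(uv[0]-p['cx'])/f,(uv[1]-p['cy'])/f,1.])
    R=np.array(p['R']);t=np.array(p['t'])
    return -R.T@t, R.T@d
def atz(p,uv,z):
    c,d=ray(p,uv); return c+d*(z-c[2])/d[2]
E
python3 - <<'E'
from h import *
o=env.get_obs(); print(o['t'],o['tcp_pos'],o['tool_rot'],env.grasp_offset)
H=dict(balance=0,lid_ridge=.172,key_tare=.05,dish=.072,tumbler=0,calipers=0,sherd_red=0,sherd_buff=0)
for n in('scene','top'):
    p=cam(n,n+'.png'); print(n,-np.array(p['R']).T@p['t'])
    for k,z in H.items():
        for r in env.tip_of(p,k)[:2]: print(k,np.round(r['at'],1),round(r['confidence'],2),atz(p,r['at'],z).round(4))
    for k in('press_power','press_unit','press_print','key_tare'):
        for r in env.cut_out(p,k)[:1]:
            m=np.argwhere(r['pixels']).mean(0)[::-1]; print('cut',k,m.round(1),round(r['confidence'],2),atz(p,m,.05).round(4))
E
```

```text
0.0 [0.23688623 0.63149994 0.19994854] [ 9.83940463e-01 -1.78494983e-01 -7.00933772e-05  8.37749657e-04] 0.0187
scene [ 1.32494081 -0.15597092  0.78169873]
lid_ridge [256.6 252.5] 0.69 [ 0.6628 -0.0851  0.172 ]
tumbler [338.3 275.3] 0.68 [0.5923 0.0954 0.    ]
calipers [155.2 306.7] 0.66 [ 0.5865 -0.292   0.    ]
sherd_red [342.5 315.5] 0.65 [ 0.7035  0.071  -0.    ]
sherd_buff [168.  367.2] 0.84 [ 0.741  -0.2729  0.    ]
sherd_buff [257.  255.8] 0.41 [ 0.4872 -0.0661  0.    ]
cut press_power [262.6 282.7] 0.55 [ 0.6218 -0.0744  0.05  ]
top [0.42743104 0.030966   1.05365634]
balance [400.6 246. ] 0.58 [ 0.5962 -0.0884  0.    ]
balance [423.8 309.3] 0.47 [ 0.4814 -0.1256  0.    ]
lid_ridge [411. 183.] 0.55 [ 0.6672 -0.0885  0.172 ]
dish [404.2 209. ] 0.6 [ 0.6487 -0.0887  0.072 ]
tumbler [301.1 248.2] 0.88 [0.5951 0.0926 0.    ]
calipers [511.4 252.7] 0.61 [ 0.5808 -0.2874  0.    ]
sherd_red [310.7 194.5] 0.67 [0.6956 0.0742 0.    ]
sherd_buff [497.2 163.7] 0.69 [ 0.7479 -0.2726  0.    ]
cut press_power [371.4 312.4] 0.5 [ 0.4747 -0.0293  0.05  ]
cut press_unit [395.7 311.2] 0.72 [ 0.4762 -0.0706  0.05  ]
cut press_print [444.8 309. ] 0.58 [ 0.4788 -0.1536  0.05  ]
cut key_tare [420.8 310. ] 0.61 [ 0.4777 -0.1131  0.05  ]
```

View pics/top.png

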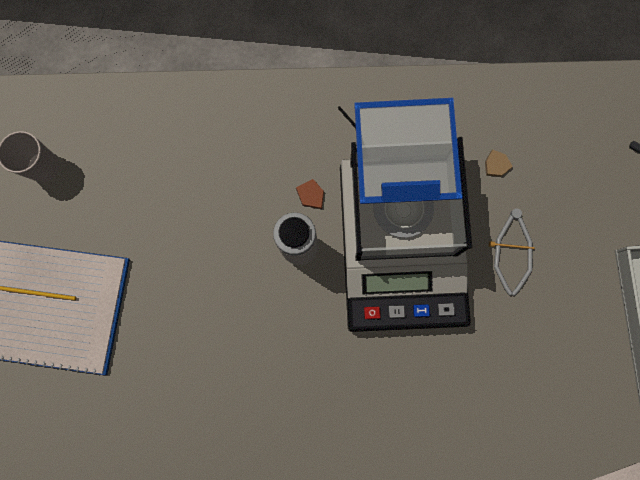

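View pics/scene.png

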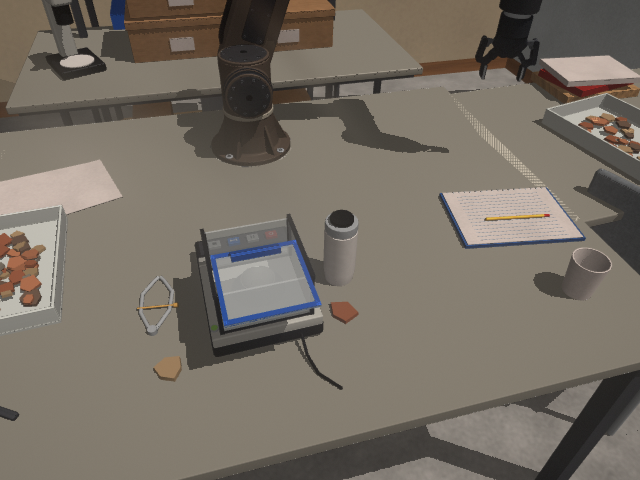

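The top view shows the keys in row ~311 (red 372, unit 397, tare 421, print 446), the lid ridge at about (411,183), and the lid standing out to the rear. The scene view agrees. From the keys, the balance origin is about (0.597,-0.088) with a yaw of +0.033, and the lid opening is about 0.07. I'll raise the hand, close the fingers and go behind the ridge.

arm_command(
  commands=[
    {"dp":[0,0,-0.0875],"spin":0,"hand":0},
    {"dp":[0.863,0.634,-0.0875],"spin":-0.25,"hand":0},
    {"dp":[0.863,0.634,-0.0875],"spin":-0.25,"hand":0},
    {"dp":[0.863,0.634,-0.0875],"spin":-0.25,"hand":0},
    {"dp":[0.863,0.634,-0.0875],"spin":-0.25,"hand":0},
  ],
  squeeze=20,
)

```text
t: 1.92
tcp_pos: [0.3744, 0.421, 0.2659]
tool_rot: [1.0, 0.017, 0.0, -0.0]
ft_force: [0.2, 0.0, -0.2]
finger_gap: -0.0
grip_force: 0.0
```

```bash
cat >> h.py <<'E'
from scipy.spatial.transform import Rotation as Ro
def go(x,y,z,yaw=0.033):
    o=env.get_obs();R=Ro.from_quat(o['tool_rot']).as_matrix()
    a=np.arctan2(R[1,0],R[0,0])
    print('t',round(o['t'],2),'tcp',np.round(o['tcp_pos'],4),'yaw',round(a,4),'tilt',R[2].round(4),'F',np.round(o['ft_force'],2),'gap',round(o['finger_gap'],4))
    print('dp',(R.T@(np.array([x,y,z])-o['tcp_pos'])/.8).round(4),'spin',round((a-yaw)/(np.pi/2),4))
E
python3 -c "
from h import *
go(.705,-.086,.27)"
```

```text
t 1.93 tcp [0.3744 0.421  0.2659] yaw 0.0347 tilt [ 4.e-04 -6.e-04 -1.e+00] F [ 0.22  0.04 -0.2 ] gap -0.0
dp [ 0.391   0.6477 -0.0053] spin 0.0011
```

arm_command(
  commands=[
    {"dp":[0.391,0.648,-0.005],"spin":0,"hand":0},
    {"dp":[0.391,0.648,-0.005],"spin":0,"hand":0},
    {"dp":[0.391,0.648,-0.005],"spin":0,"hand":0},
    {"dp":[0.391,0.648,-0.005],"spin":0,"hand":0},
    {"dp":[0.391,0.648,-0.005],"spin":0,"hand":0},
  ],
)

```text
t: 2.55
tcp_pos: [0.545, 0.159, 0.2681]
tool_rot: [1.0, 0.017, 0.0, -0.0]
ft_force: [1.7, 0.6, -0.0]
finger_gap: -0.0001
grip_force: 0.0
```

```bash
python3 -c "
from h import *
go(.705,-.086,.27)"
```

```text
t 2.55 tcp [0.545  0.159  0.2681] yaw 0.0342 tilt [ 8.e-04 -5.e-04 -1.e+00] F [ 1.68  0.56 -0.  ] gap -0.0001
dp [ 0.1894  0.3129 -0.0023] spin 0.0008
```

arm_command(
  commands=[
    {"dp":[0.18,0.3,-0.002],"spin":0,"hand":0},
    {"dp":[0.18,0.3,-0.002],"spin":0,"hand":0},
    {"dp":[0.18,0.3,-0.002],"spin":0,"hand":0},
    {"dp":[0.18,0.3,-0.002],"spin":0,"hand":0},
    {"dp":[0.18,0.3,-0.002],"spin":0,"hand":0},
  ],
)

```text
t: 3.18
tcp_pos: [0.6971, -0.0773, 0.2684]
tool_rot: [1.0, 0.016, -0.001, 0.0]
ft_force: [-0.7, 1.2, -0.3]
finger_gap: -0.0002
grip_force: 0.0
```

```bash
python3 -c "
from h import *
go(.705,-.086,.2)
w=cam('wrist','w1.png');s=cam('scene','s1.png')
T=np.array(w['T_tool_cam']);o=env.get_obs();M=Ro.from_quat(o['tool_rot']).as_matrix()
Rc=M@T[:3,:3];c=M@T[:3,3]+o['tcp_pos'];w['R']=Rc.T;w['t']=-Rc.T@c
print('cam',c.round(3),T.round(3).tolist())
for n,p in(('w',w),('s',s)):
  for k,z in(('lid_ridge',.172),('key_tare',.05)):
    for r in env.tip_of(p,k)[:2]: print(n,k,np.round(r['at'],1),round(r['confidence'],2),atz(p,r['at'],z).round(4))
"
```

```text
t 3.17 tcp [ 0.6971 -0.0773  0.2684] yaw 0.0314 tilt [-1.e-03  3.e-04 -1.e+00] F [-0.74  1.25 -0.3 ] gap -0.0002
dp [0.0096 0.0111 0.0855] spin -0.001
cam [ 0.777 -0.075  0.441] [[-0.001, -0.95, -0.311, 0.08], [1.0, -0.001, 0.001, 0.001], [-0.001, -0.311, 0.95, -0.174], [0.0, 0.0, 0.0, 1.0]]
w lid_ridge [334.3 259.5] 0.63 [ 0.6677 -0.0881  0.172 ]
s lid_ridge [256.3 255.8] 0.66 [ 0.6712 -0.0871  0.172 ]
```

View pics/w1.png

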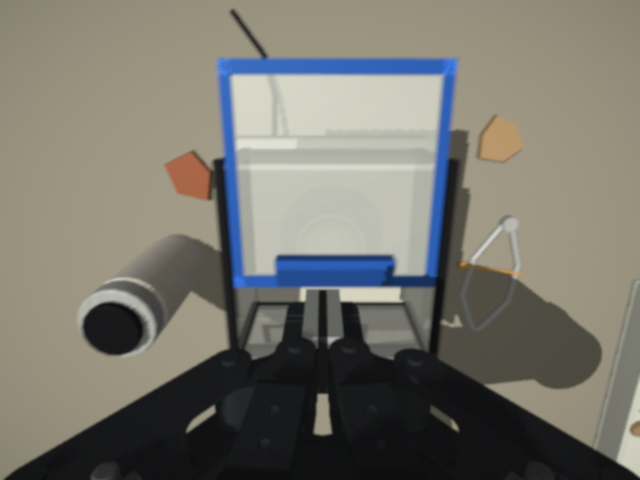

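View pics/s1.png

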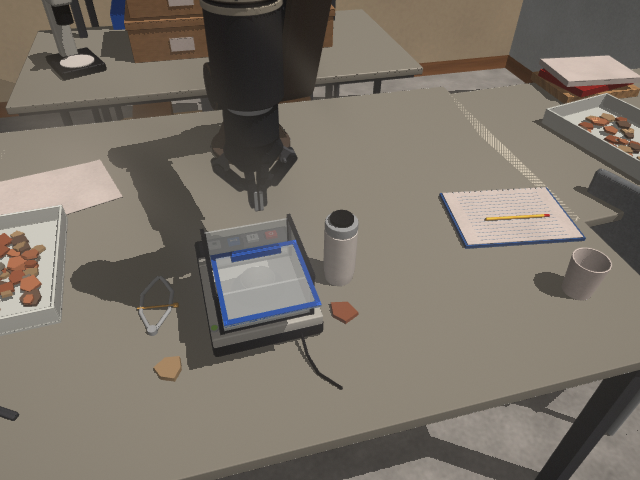

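The wrist view shows the ridge's rear face at about (335,260) and the fingertips at (322,290), roughly above and behind it. That puts the ridge at x≈0.668, so the opening is about 0.071. I'll go down in two steps.

arm_command(
  commands=[
    {"dp":[0.004,0.004,0.04],"spin":0,"hand":0},
    {"dp":[0.004,0.004,0.085],"spin":0,"hand":0},
    {"dp":[0.004,0.004,0.085],"spin":0,"hand":0},
    {"dp":[0.004,0.004,0.085],"spin":0,"hand":0},
  ],
)

```text
t: 3.98
tcp_pos: [0.7002, -0.0767, 0.2033]
tool_rot: [1.0, 0.018, 0.001, 0.0]
ft_force: [0.7, 0.7, 0.8]
finger_gap: 0.0003
grip_force: 0.0
```

```bash
python3 -c "
from h import *
go(.699,-.085,.172)"
```

```text
t 3.98 tcp [ 0.7002 -0.0767  0.2033] yaw 0.0352 tilt [ 2.2e-03  5.0e-04 -1.0e+00] F [0.74 0.68 0.76] gap 0.0003
dp [-0.0019  0.0102  0.0392] spin 0.0014
```

arm_command(
  commands=[
    {"dp":[-0.002,0.01,0.02],"spin":0,"hand":0},
    {"dp":[-0.002,0.01,0.028],"spin":0,"hand":0},
    {"dp":[-0.002,0.01,0.034],"spin":0,"hand":0},
    {"dp":[-0.002,0.01,0.037],"spin":0,"hand":0},
    {"dp":[-0.002,0.01,0.037],"spin":0,"hand":0},
  ],
)

```text
t: 4.6
tcp_pos: [0.6982, -0.0854, 0.1716]
tool_rot: [1.0, 0.017, -0.0, 0.0]
ft_force: [0.2, -0.0, -0.0]
finger_gap: 0.0
grip_force: 0.0
```

```bash
python3 -c "
from h import *
go(.608,-.088,.172)
cam('wrist','w2.png');go(.608,-.088,.172)"
```

```text
t 4.6 tcp [ 0.6982 -0.0854  0.1716] yaw 0.0339 tilt [-1.e-04  1.e-04 -1.e+00] F [ 0.22 -0.01 -0.  ] gap 0.0
dp [-0.1128 -0.0005 -0.0005] spin 0.0006
t 4.65 tcp [ 0.6983 -0.0854  0.1718] yaw 0.034 tilt [ 2.e-04  1.e-04 -1.e+00] F [0.95 0.4  0.75] gap -0.0
dp [-0.1129 -0.0006 -0.0003] spin 0.0006
```

View pics/w2.png

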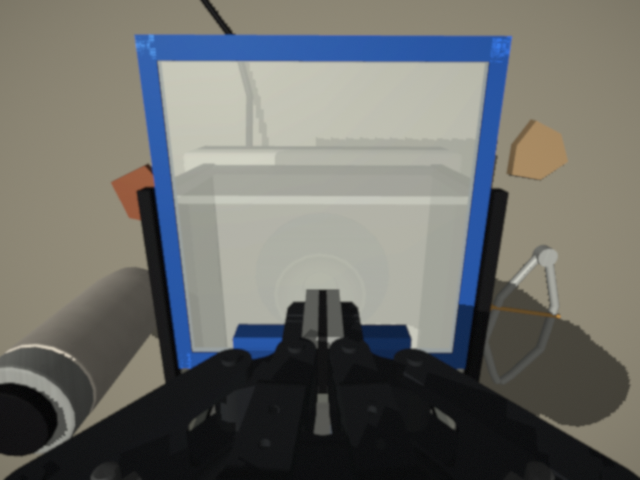

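The fingertips (322,300) are on the lid's rear side of the ridge and clear of the pane. Now I'll push slowly towards the front.

arm_command(
  commands=[
    {"dp":[-0.01,0,0],"spin":0,"hand":0},
    {"dp":[-0.02,0,0],"spin":0,"hand":0},
    {"dp":[-0.03,0,0],"spin":0,"hand":0},
    {"dp":[-0.04,0,0],"spin":0,"hand":0},
    {"dp":[-0.05,0,0],"spin":0,"hand":0},
  ],
)

```text
t: 5.28
tcp_pos: [0.6576, -0.0868, 0.1718]
tool_rot: [1.0, 0.017, 0.0, -0.0]
ft_force: [-0.3, -0.2, -0.2]
finger_gap: -0.0
grip_force: 0.0
```

```bash
python3 -c "
from h import *
go(.608,-.088,.172)"
```

```text
t 5.28 tcp [ 0.6576 -0.0868  0.1718] yaw 0.0339 tilt [ 2.e-04 -0.e+00 -1.e+00] F [-0.32 -0.15 -0.25] gap -0.0
dp [-0.062  -0.0005 -0.0002] spin 0.0006
```

```bash
python3 -c "
from h import *
p=cam('top','t2.png');print(env.get_obs()['ft_force'])
for k,z in(('lid_ridge',.172),):
  for r in env.tip_of(p,k)[:2]: print(k,np.round(r['at'],1),round(r['confidence'],2),atz(p,r['at'],z).round(4))
cv2.imwrite('pics/t2c.png',cv2.resize(p['image'][80:340,320:500,::-1],None,fx=2.2,fy=2.2))
"
```

```text
[-2.77397516 -0.26519945 -0.82217125]
lid_ridge [413.  183.8] 0.9 [ 0.6659 -0.0916  0.172 ]
```

View pics/t2c.png

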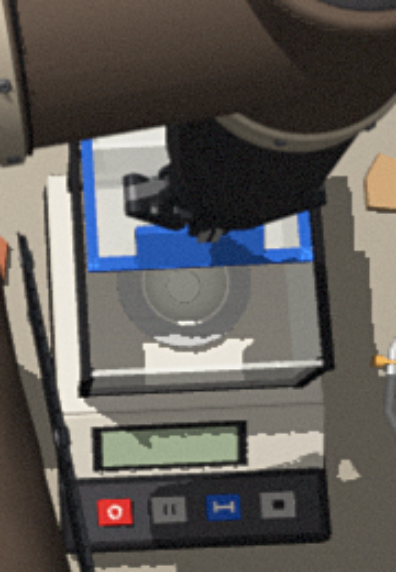

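The crop shows the fingertip at the ridge's rear edge (208,235), but it doesn't show clearly whether the lid moved. I'll compare the two top pictures numerically.

```bash
python3 -c "
from h import *
f=lambda n:cv2.imread('pics/'+n)
for n in('top.png','t2.png'):
  b=f(n).astype(int); m=(b[:,:,0]>90)&(b[:,:,0]>b[:,:,2]+60)
  for c in(370,375,390,395,445,450): 
    r=np.where(m[:290,c])[0]; print(n,c,r.tolist())
  
print(env.get_obs()['ft_force'],env.get_obs()['tcp_pos'])
w=cam('wrist','w3.png')
"
```

```text
top.png 370 [102, 103, 104, 105, 106, 107, 197, 198, 199, 200, 201, 202]
top.png 375 [102, 103, 104, 105, 106, 196, 197, 198, 199, 200, 201, 202]
top.png 390 [101, 102, 103, 104, 105, 106, 182, 183, 184, 185, 186, 187, 188, 189, 190, 191, 192, 193, 194, 195, 196, 197, 198, 199, 200, 201]
top.png 395 [101, 102, 103, 104, 105, 182, 183, 184, 185, 186, 187, 188, 189, 190, 191, 192, 193, 194, 195, 196, 197, 198, 199, 200, 201]
top.png 445 [98, 99, 100, 101, 102, 103, 193, 194, 195, 196, 197, 198]
top.png 450 [98, 99, 100, 101, 102, 103, 104, 105, 106, 107, 108, 109, 110, 111, 112, 113, 114, 115, 116, 117, 118, 119, 120, 193, 194, 195, 196, 197, 198]
t2.png 370 [196, 197, 198, 199, 200, 201, 202]
t2.png 375 [196, 197, 198, 199, 200, 201, 202]
t2.png 390 [182, 183, 184, 185, 186, 187, 188, 189, 190, 191, 192, 193, 194, 195, 196, 197, 198, 199, 200, 201]
t2.png 395 [184, 185, 186, 187, 188, 189, 190, 191, 192, 193, 194, 195, 196, 197, 198, 199, 200, 201]
t2.png 445 [193, 194, 195, 196, 197, 198, 199]
t2.png 450 [193, 194, 195, 196, 197, 198]
[ 0.11484307 -0.55051194  0.26329332] [ 0.65742604 -0.08677976  0.1720376 ]
```

View pics/w3.png

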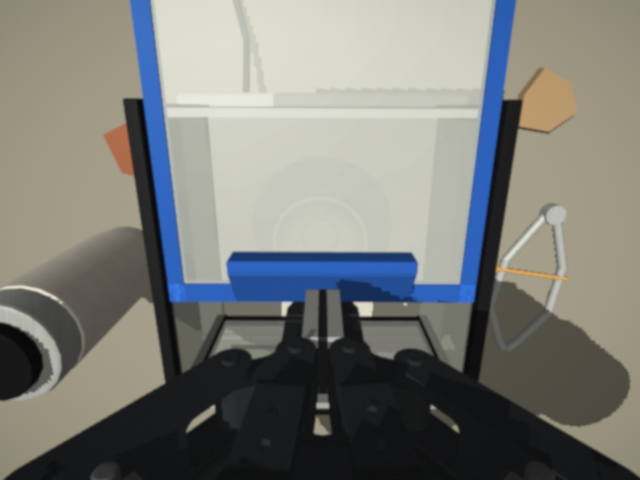

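```bash
python3 -c "
from h import *
def W():
  w=cam('wrist');o=env.get_obs();T=np.array(w['T_tool_cam']);M=Ro.from_quat(o['tool_rot']).as_matrix()
  Rc=M@T[:3,:3];c=M@T[:3,3]+o['tcp_pos'];w['R']=Rc.T;w['t']=-Rc.T@c;return w,o
w,o=W();s=cam('scene','s3.png');t=cam('top')
print(w['fovy'],o['tcp_pos'],o['ft_force'])
for uv,z in(((322,253),.166),((322,262),.179),((322,270),.179),((322,290),.179),((322,290),.172),((322,300),.166)): print(uv,z,atz(w,uv,z).round(4))
def pr(p,X):
  f=240/np.tan(np.radians(p['fovy'])/2);q=np.array(p['R'])@X+p['t'];return (f*q[:2]/q[2]+[p['cx'],p['cy']]).round(1)
for n,p in(('w',w),('s',s),('t',t)):
  print(n,'tip',pr(p,o['tcp_pos']),'ridge ends',[pr(p,np.array([.668-.033*y,-.086+y,z])) for y in(-.045,.045) for z in (.166,.179)])
u=pr(s,o['tcp_pos']).astype(int)
cv2.imwrite('pics/s3c.png',cv2.resize(s['image'][u[1]-50:u[1]+40,u[0]-70:u[0]+70,::-1],None,fx=5,fy=5))
"
```

```text
63.94570877417098 [ 0.65819036 -0.08674032  0.17188821] [-0.16956127  0.0016309   0.74927436]
(322, 253) 0.166 [ 0.6688 -0.087   0.166 ]
(322, 262) 0.179 [ 0.6693 -0.0869  0.179 ]
(322, 270) 0.179 [ 0.6653 -0.0871  0.179 ]
(322, 290) 0.179 [ 0.6548 -0.0874  0.179 ]
(322, 290) 0.172 [ 0.6513 -0.0875  0.172 ]
(322, 300) 0.166 [ 0.6426 -0.0878  0.166 ]
w tip [320.9 277.3] ridge ends [array([409.9, 254.4]), array([415.9, 264.5]), array([230.1, 254.5]), array([223.9, 264.6])]
s tip [255.3 251. ] ridge ends [array([231.7, 261.8]), array([230.9, 256.4]), array([281.4, 252.2]), array([281.1, 246.9])]
t tip [410.1 188.7] ridge ends [array([437.8, 182.1]), array([439.2, 179.9]), array([380., 185.]), array([380.6, 182.8])]
```

View pics/s3c.png

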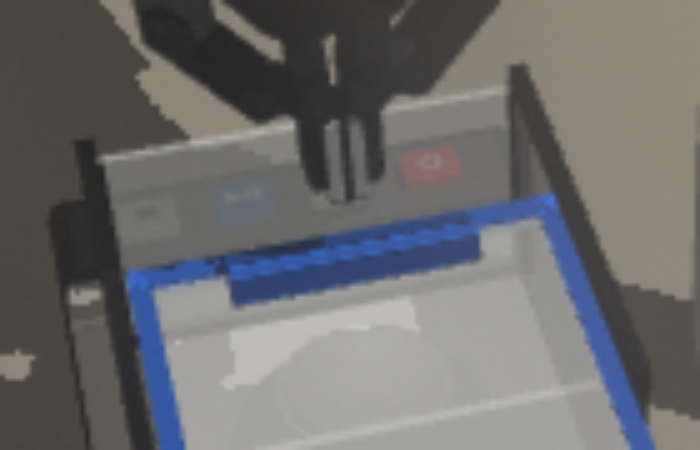

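The scene crop shows the fingertip's end about 10 px above where the reported TCP projects. The wrist picture shows a similar offset, about 13 px. So the visible tips end some 15–20 mm behind the TCP, and they passed over the ridge without touching it. I'll go back the same way, go lower and retry.

arm_command(
  commands=[
    {"dp":[0.025,0,-0.005],"spin":0,"hand":0},
    {"dp":[0.052,0,-0.005],"spin":0,"hand":0},
    {"dp":[0.052,0,0],"spin":0,"hand":0},
    {"dp":[0.052,0,0.011],"spin":0,"hand":0},
    {"dp":[0.052,0,0.011],"spin":0,"hand":0},
  ],
)

```text
t: 6.2
tcp_pos: [0.6986, -0.0854, 0.1616]
tool_rot: [1.0, 0.017, -0.001, -0.0]
ft_force: [-0.4, -0.1, 0.3]
finger_gap: 0.0002
grip_force: 0.0
```

```bash
python3 -c "
from h import *
go(.699,-.085,.155)
def pr(p,X):
  f=240/np.tan(np.radians(p['fovy'])/2);q=np.array(p['R'])@X+p['t'];return (f*q[:2]/q[2]+[p['cx'],p['cy']]).round(1)
s=cam('scene','s4.png');o=env.get_obs();print(o['ft_force'])
for d in(0,.01,.015,.02,.025): print(d,pr(s,o['tcp_pos']+[0,0,d]))
u=pr(s,o['tcp_pos']).astype(int)
cv2.imwrite('pics/s4c.png',cv2.resize(s['image'][u[1]-40:u[1]+30,u[0]-50:u[0]+50,::-1],None,fx=8,fy=8,interpolation=cv2.INTER_NEAREST)); print(u-[50,40])
"
```

```text
t 6.2 tcp [ 0.6986 -0.0854  0.1616] yaw 0.0337 tilt [-2.1e-03 -1.0e-04 -1.0e+00] F [-0.42 -0.09  0.25] gap 0.0002
dp [ 0.0005 -0.0004  0.0082] spin 0.0005
[ 0.18771681 -0.30726925  0.85375017]
0 [260.3 270.2]
0.01 [260.  266.1]
0.015 [259.8 264.1]
0.02 [259.6 262. ]
0.025 [259.4 259.9]
[210 230]
```

View pics/s4c.png

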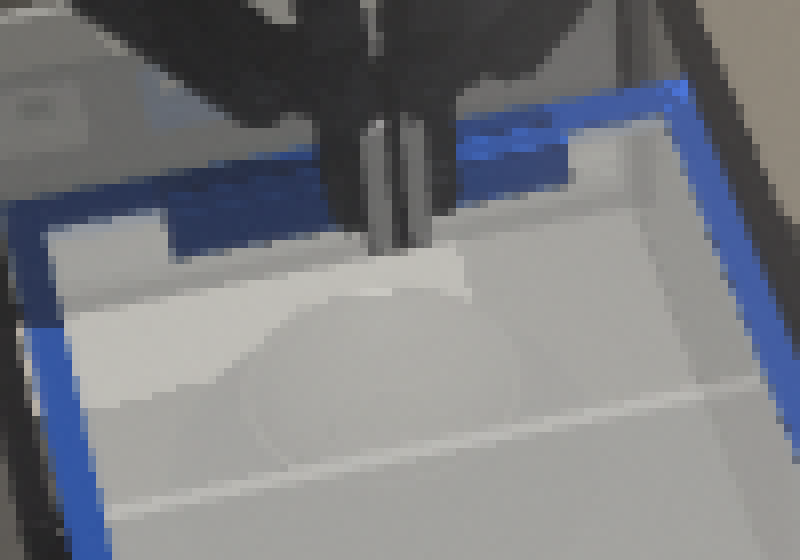

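The crop shows the tip's end at pixel (260,262), which puts it about 20–23 mm above the TCP. So the tips are now near z≈0.184. I'll go lower and push again.

arm_command(
  commands=[
    {"dp":[0,0,0.008],"spin":0,"hand":0},
    {"dp":[0,0,0.015],"spin":0,"hand":0},
    {"dp":[0,0,0.015],"spin":0,"hand":0},
  ],
)

```text
t: 6.62
tcp_pos: [0.6993, -0.0853, 0.1502]
tool_rot: [1.0, 0.017, -0.001, -0.0]
ft_force: [0.9, 0.7, -0.1]
finger_gap: 0.0002
grip_force: 0.0
```

arm_command(
  commands=[
    {"dp":[-0.012,0,0],"spin":0,"hand":0},
    {"dp":[-0.022,0,0],"spin":0,"hand":0},
    {"dp":[-0.03,0,0],"spin":0,"hand":0},
    {"dp":[-0.038,0,0],"spin":0,"hand":0},
    {"dp":[-0.046,0,0],"spin":0,"hand":0},
  ],
)

```text
t: 7.25
tcp_pos: [0.6626, -0.0866, 0.151]
tool_rot: [1.0, 0.017, 0.0, -0.0]
ft_force: [-0.7, 0.6, -0.4]
finger_gap: -0.0002
grip_force: 0.0
```

```bash
cat >> h.py <<'E'
def lid(p=None):
    p=p or cam('top')
    b=p['image'].astype(int); m=(b[:,:,2]>90)&(b[:,:,2]>b[:,:,0]+60)
    print('lid front rows (start 202,202,198,198):',[np.where(m[:290,c])[0].max() for c in(370,375,445,450)])
E
python3 -c "
from h import *
go(.608,-.088,.15);lid()
go(.608,-.088,.15)"
```

```text
t 7.25 tcp [ 0.6626 -0.0866  0.151 ] yaw 0.0339 tilt [ 3.e-04 -0.e+00 -1.e+00] F [-0.72  0.57 -0.38] gap -0.0002
dp [-0.0682 -0.0006  0.0013] spin 0.0006
lid front rows (start 202,202,198,198): [np.int64(202), np.int64(202), np.int64(198), np.int64(198)]
t 7.3 tcp [ 0.6619 -0.0866  0.1511] yaw 0.0338 tilt [-1.e-04 -2.e-04 -1.e+00] F [-0.93 -0.11 -0.73] gap -0.0001
dp [-0.0674 -0.0005  0.0013] spin 0.0005
```

arm_command(
  commands=[
    {"dp":[0.024,0,0],"spin":0,"hand":0},
    {"dp":[0.046,0,0],"spin":0,"hand":0},
    {"dp":[0.046,0,0],"spin":0,"hand":0},
    {"dp":[0.046,0,0.008],"spin":0,"hand":0},
    {"dp":[0.046,0,0.008],"spin":0,"hand":0},
  ],
)

```text
t: 7.92
tcp_pos: [0.6987, -0.0854, 0.1437]
tool_rot: [1.0, 0.017, -0.001, -0.0]
ft_force: [0.2, -0.5, 1.3]
finger_gap: -0.0001
grip_force: 0.0
```

arm_command(
  commands=[
    {"dp":[-0.012,0,0],"spin":0,"hand":0},
    {"dp":[-0.022,0,0],"spin":0,"hand":0},
    {"dp":[-0.03,0,0],"spin":0,"hand":0},
    {"dp":[-0.038,0,0],"spin":0,"hand":0},
    {"dp":[-0.046,0,0],"spin":0,"hand":0},
  ],
)

```text
t: 8.55
tcp_pos: [0.6629, -0.0865, 0.1448]
tool_rot: [1.0, 0.017, 0.0, -0.0]
ft_force: [1.2, 0.5, -0.2]
finger_gap: -0.0
grip_force: 0.9
```

```bash
python3 -c "
from h import *
go(.608,-.088,.145);lid()
go(.608,-.088,.145)
w=cam('wrist','w5.png');b=w['image'].astype(int);m=(b[:,:,2]>80)&(b[:,:,2]>b[:,:,0]+50)
for c in(250,300,322,380):print(c,np.where(m[150:320,c])[0][[0,-1]]+150)"
```

```text
t 8.55 tcp [ 0.6629 -0.0865  0.1448] yaw 0.034 tilt [ 0.001 -0.    -1.   ] F [ 1.16  0.48 -0.21] gap -0.0
dp [-0.0687 -0.0005 -0.0003] spin 0.0006
lid front rows (start 202,202,198,198): [np.int64(213), np.int64(212), np.int64(209), np.int64(208)]
t 8.6 tcp [ 0.6621 -0.0865  0.1449] yaw 0.0339 tilt [ 4.e-04 -2.e-04 -1.e+00] F [-0.25  0.57 -0.58] gap 0.0001
dp [-0.0677 -0.0005 -0.0002] spin 0.0006Traceback (most recent call last):
  File "<string>", line 6, in <module>
    for c in(250,300,322,380):print(c,np.where(m[150:320,c])[0][[0,-1]]+150)
                                      ~~~~~~~~~~~~~~~~~~~~~~~~~^^^^^^^^
IndexError: index 0 is out of bounds for axis 0 with size 0
```

The lid has moved about 16 mm, so the push works. I'll continue, going slightly lower for more overlap.

arm_command(
  commands=[
    {"dp":[-0.008,0,0.002],"spin":0,"hand":0},
    {"dp":[-0.017,0,0.002],"spin":0,"hand":0},
    {"dp":[-0.026,0,0.002],"spin":0,"hand":0},
    {"dp":[-0.035,0,0.002],"spin":0,"hand":0},
    {"dp":[-0.044,0,0.002],"spin":0,"hand":0},
  ],
)

```text
t: 9.28
tcp_pos: [0.6272, -0.0877, 0.1428]
tool_rot: [1.0, 0.017, -0.0, -0.0]
ft_force: [1.8, 0.9, -0.9]
finger_gap: -0.0003
grip_force: 0.9
```

```bash
python3 -c "
from h import *
go(.608,-.088,.144);lid()
go(.608,-.088,.144)"
```

```text
t 9.28 tcp [ 0.6272 -0.0877  0.1428] yaw 0.0339 tilt [-1.e-04 -1.e-04 -1.e+00] F [ 1.76  0.94 -0.88] gap -0.0003
dp [-0.024  -0.0004 -0.0015] spin 0.0006
lid front rows (start 202,202,198,198): [np.int64(235), np.int64(235), np.int64(231), np.int64(231)]
t 9.32 tcp [ 0.6263 -0.0877  0.1428] yaw 0.0337 tilt [-6.e-04 -3.e-04 -1.e+00] F [-0.11  0.25 -0.17] gap 0.0
dp [-0.0229 -0.0004 -0.0014] spin 0.0005
```

Lid remaining ≈ 20 mm. I'll go slower now and watch for the stop.

arm_command(
  commands=[
    {"dp":[-0.005,0,0],"spin":0,"hand":0},
    {"dp":[-0.01,0,0],"spin":0,"hand":0},
    {"dp":[-0.014,0,0],"spin":0,"hand":0},
    {"dp":[-0.017,0,0],"spin":0,"hand":0},
  ],
)

```text
t: 9.82
tcp_pos: [0.6141, -0.0882, 0.1429]
tool_rot: [1.0, 0.017, 0.0, -0.0]
ft_force: [1.8, 0.7, 0.1]
finger_gap: 0.0003
grip_force: 0.8
```

```bash
python3 -c "
from h import *
go(.608,-.088,.143)"
```

```text
t 9.82 tcp [ 0.6141 -0.0882  0.1429] yaw 0.0339 tilt [ 0. -0. -1.] F [1.84 0.69 0.13] gap 0.0003
dp [-0.0076 -0.0005 -0.0002] spin 0.0006
```

arm_command(
  commands=[
    {"dp":[-0.002,0,0],"spin":0,"hand":0},
    {"dp":[-0.004,0,0],"spin":0,"hand":0},
  ],
)

```text
t: 10.07
tcp_pos: [0.611, -0.0883, 0.1429]
tool_rot: [1.0, 0.017, 0.0, -0.0]
ft_force: [1.7, 0.8, -0.5]
finger_gap: 0.0001
grip_force: 0.8
```

arm_command(
  commands=[
    {"dp":[-0.002,0,0],"spin":0,"hand":0},
  ],
)

```text
t: 10.2
tcp_pos: [0.6094, -0.0884, 0.1429]
tool_rot: [1.0, 0.017, 0.0, -0.0]
ft_force: [1.7, 0.2, 0.1]
finger_gap: -0.0002
grip_force: 0.8
```

arm_command(
  commands=[
    {"dp":[-0.0015,0,0],"spin":0,"hand":0},
  ],
)

```text
t: 10.32
tcp_pos: [0.6081, -0.0884, 0.1429]
tool_rot: [1.0, 0.017, 0.0, -0.0]
ft_force: [0.8, -0.1, -0.8]
finger_gap: 0.0004
grip_force: 0.8
```

arm_command(
  commands=[
    {"dp":[-0.0015,0,0],"spin":0,"hand":0},
  ],
)

```text
t: 10.45
tcp_pos: [0.6078, -0.0884, 0.143]
tool_rot: [1.0, 0.017, 0.001, -0.0]
ft_force: [6.2, -0.2, -2.6]
finger_gap: 0.0002
grip_force: 3.2
```

arm_command(
  commands=[
    {"dp":[-0.0015,0,0],"spin":0,"hand":0},
  ],
)

```text
t: 10.58
tcp_pos: [0.6078, -0.0884, 0.1431]
tool_rot: [1.0, 0.017, 0.002, -0.0]
ft_force: [10.6, 0.2, -6.1]
finger_gap: 0.0
grip_force: 5.1
```

The force rose to ~10 N with no further travel at TCP x=0.6078, which is where the stop was predicted, so the lid is shut. I'll back off and lift clear.

arm_command(
  commands=[
    {"dp":[0.012,0,0],"spin":0,"hand":0},
    {"dp":[0.018,0,-0.01],"spin":0,"hand":0},
    {"dp":[0.018,0,-0.08],"spin":0,"hand":0},
    {"dp":[0.018,0,-0.1],"spin":0,"hand":0},
    {"dp":[0.018,0,-0.1],"spin":0,"hand":0},
  ],
)

```text
t: 11.2
tcp_pos: [0.6209, -0.0881, 0.2247]
tool_rot: [1.0, 0.017, 0.001, -0.0]
ft_force: [0.4, 0.3, -0.8]
finger_gap: -0.0001
grip_force: 0.0
```

```bash
python3 -c "
from h import *
go(.4777,-.1131,.22);lid()"
```

```text
t 11.2 tcp [ 0.6209 -0.0881  0.2247] yaw 0.0338 tilt [ 2.7e-03 -2.0e-04 -1.0e+00] F [ 0.35  0.34 -0.77] gap -0.0001
dp [-0.1799  0.0252  0.0054] spin 0.0005
lid front rows (start 202,202,198,198): [np.int64(248), np.int64(248), np.int64(244), np.int64(244)]
```

arm_command(
  commands=[
    {"dp":[-0.18,0.025,0],"spin":0,"hand":0},
    {"dp":[-0.18,0.025,0],"spin":0,"hand":0},
    {"dp":[-0.18,0.025,0],"spin":0,"hand":0},
    {"dp":[-0.18,0.025,0.1],"spin":0,"hand":0},
    {"dp":[-0.18,0.025,0.1],"spin":0,"hand":0},
  ],
)

```text
t: 11.88
tcp_pos: [0.474, -0.113, 0.1391]
tool_rot: [1.0, 0.017, -0.003, -0.0]
ft_force: [0.3, -0.3, -0.1]
finger_gap: -0.0001
grip_force: 0.0
```

```bash
python3 -c "
from h import *
go(.4777,-.1131,.05)
w=cam('wrist','w6.png');o=env.get_obs();T=np.array(w['T_tool_cam']);M=Ro.from_quat(o['tool_rot']).as_matrix()
Rc=M@T[:3,:3];c=M@T[:3,3]+o['tcp_pos'];w['R']=Rc.T;w['t']=-Rc.T@c
t=cam('top','t6.png');s=cam('scene')
for n,p in(('w',w),('t',t),('s',s)):
  for k,z in(('lid_ridge',.172),('key_tare',.05),('dish',.072)):
    for r in env.tip_of(p,k)[:1]: print(n,k,np.round(r['at'],1),round(r['confidence'],2),atz(p,r['at'],z).round(4))
"
```

```text
t 11.88 tcp [ 0.474  -0.113   0.1391] yaw 0.0331 tilt [-5.7e-03 -4.0e-04 -1.0e+00] F [ 0.34 -0.31 -0.05] gap -0.0001
dp [0.0053 0.0004 0.1114] spin 0.0
w key_tare [323.8 217.8] 0.94 [ 0.4786 -0.1146  0.05  ]
t lid_ridge [415.6 225.9] 0.76 [ 0.5994 -0.0929  0.172 ]
t key_tare [301.8 248.9] 0.39 [0.5859 0.0885 0.05  ]
s lid_ridge [245.8 228.5] 0.95 [ 0.5921 -0.0936  0.172 ]
```

arm_command(
  commands=[
    {"dp":[0.004,0.001,0.06],"spin":0,"hand":0},
    {"dp":[0.004,0.001,0.1],"spin":0,"hand":0},
    {"dp":[0.004,0.001,0.125],"spin":0,"hand":0},
    {"dp":[0.004,0.001,0.125],"spin":0,"hand":0},
    {"dp":[0.004,0.001,0.125],"spin":0,"hand":0},
  ],
)

```text
t: 13.1
tcp_pos: [0.4809, -0.1136, 0.0437]
tool_rot: [1.0, 0.017, 0.001, 0.0]
ft_force: [0.2, -0.0, 0.4]
finger_gap: -0.0001
grip_force: 0.0
```

```bash
python3 -c "
from h import *
go(.478,-.114,.022)
w=cam('wrist','w7.png');o=env.get_obs();T=np.array(w['T_tool_cam']);M=Ro.from_quat(o['tool_rot']).as_matrix()
Rc=M@T[:3,:3];c=M@T[:3,3]+o['tcp_pos'];w['R']=Rc.T;w['t']=-Rc.T@c
for k in('press_tare','press_unit','press_print'):
    for r in env.cut_out(w,k)[:1]: print(k,r['bbox'],round(r['confidence'],2),atz(w,((r['bbox'][0]+r['bbox'][2])/2,r['bbox'][1]),.05).round(4))
cv2.imwrite('pics/w7c.png',w['image'][:,:,::-1])
"
```

```text
t 13.1 tcp [ 0.4809 -0.1136  0.0437] yaw 0.0342 tilt [ 1.1e-03  1.0e-04 -1.0e+00] F [ 0.16 -0.01  0.37] gap -0.0001
dp [-0.0037  0.0004  0.0272] spin 0.0008
press_tare [292.1, 264.9, 349.3, 299.2] 0.58 [ 0.4903 -0.1132  0.05  ]
press_unit [206.7, 264.6, 265.1, 306.6] 0.72 [ 0.4891 -0.0732  0.05  ]
press_print [375.9, 265.5, 437.4, 306.3] 0.88 [ 0.4913 -0.1538  0.05  ]
```

View pics/w7c.png

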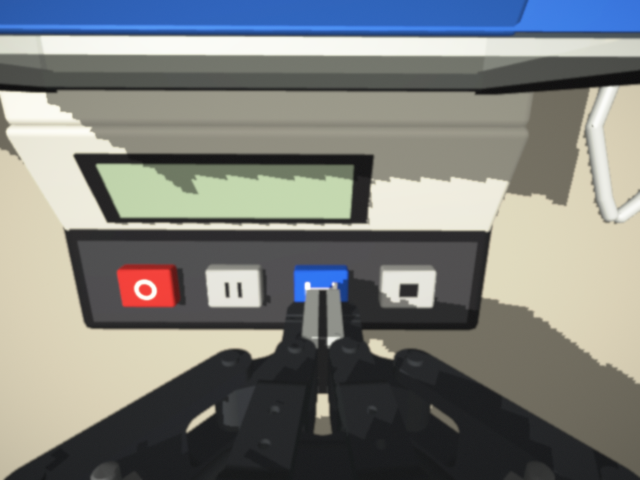

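The wrist view shows the fingertips over the blue key (at 321,287), between unit (234) and print (408). I'll descend, then press in small steps.

arm_command(
  commands=[
    {"dp":[-0.001,0,0.008],"spin":0,"hand":0},
    {"dp":[-0.001,0,0.016],"spin":0,"hand":0},
    {"dp":[-0.001,0,0.02],"spin":0,"hand":0},
    {"dp":[-0.001,0,0.02],"spin":0,"hand":0},
  ],
)

```text
t: 13.8
tcp_pos: [0.4791, -0.1137, 0.0264]
tool_rot: [1.0, 0.017, -0.0, 0.0]
ft_force: [-0.3, -0.9, 0.3]
finger_gap: -0.0004
grip_force: 0.0
```

arm_command(
  commands=[
    {"dp":[0,0,0.002],"spin":0,"hand":0},
    {"dp":[0,0,0.004],"spin":0,"hand":0},
  ],
)

```text
t: 14.05
tcp_pos: [0.4795, -0.1136, 0.0237]
tool_rot: [1.0, 0.017, 0.0, -0.0]
ft_force: [1.2, -0.5, 0.0]
finger_gap: 0.0003
grip_force: 0.0
```

arm_command(
  commands=[
    {"dp":[0,0,0.002],"spin":0,"hand":0},
  ],
)

```text
t: 14.18
tcp_pos: [0.4795, -0.1136, 0.022]
tool_rot: [1.0, 0.017, 0.0, 0.0]
ft_force: [0.5, -0.1, -0.6]
finger_gap: -0.0
grip_force: 0.0
```

arm_command(
  commands=[
    {"dp":[0,0,0.002],"spin":0,"hand":0},
  ],
)

```text
t: 14.3
tcp_pos: [0.4794, -0.1136, 0.0204]
tool_rot: [1.0, 0.017, 0.0, -0.0]
ft_force: [-0.3, -0.1, 0.2]
finger_gap: 0.0
grip_force: 0.0
```

arm_command(
  commands=[
    {"dp":[0,0,0.002],"spin":0,"hand":0},
  ],
)

```text
t: 14.42
tcp_pos: [0.4794, -0.1136, 0.0188]
tool_rot: [1.0, 0.017, -0.0, 0.0]
ft_force: [-1.4, 0.6, 2.4]
finger_gap: 0.0001
grip_force: 0.9
```

arm_command(
  commands=[
    {"dp":[0,0,0.002],"spin":0,"hand":0},
  ],
)

```text
t: 14.55
tcp_pos: [0.4794, -0.1136, 0.0173]
tool_rot: [1.0, 0.017, 0.0, 0.0]
ft_force: [-0.4, 0.8, 3.4]
finger_gap: -0.0002
grip_force: 1.8
```

arm_command(
  commands=[
    {"dp":[0,0,0.0015],"spin":0,"hand":0},
  ],
)

```text
t: 14.68
tcp_pos: [0.4794, -0.1137, 0.0162]
tool_rot: [1.0, 0.017, 0.0, 0.0]
ft_force: [-1.3, 0.2, 5.8]
finger_gap: 0.0003
grip_force: 2.4
```

arm_command(
  commands=[
    {"dp":[0,0,0.0015],"spin":0,"hand":0},
  ],
)

```text
t: 14.8
tcp_pos: [0.4794, -0.1136, 0.015]
tool_rot: [1.0, 0.017, 0.0, 0.0]
ft_force: [-1.9, 1.7, 5.9]
finger_gap: 0.0004
grip_force: 3.0
```

arm_command(
  commands=[
    {"dp":[0,0,0.0008],"spin":0,"hand":0},
    {"dp":[0,0,0.0008],"spin":0,"hand":0},
  ],
)

```text
t: 15.05
tcp_pos: [0.4794, -0.1136, 0.0146]
tool_rot: [1.0, 0.017, 0.0, 0.0]
ft_force: [-3.6, 1.6, 7.7]
finger_gap: -0.0001
grip_force: 4.2
```

arm_command(
  commands=[
    {"dp":[0,0,-0.005],"spin":0,"hand":0},
    {"dp":[0,0,-0.02],"spin":0,"hand":0},
    {"dp":[0,0,-0.09],"spin":0,"hand":0},
    {"dp":[0,0,-0.16],"spin":0,"hand":0},
    {"dp":[0,0,-0.22],"spin":0,"hand":0},
  ],
)

```text
t: 15.68
tcp_pos: [0.4794, -0.1137, 0.1931]
tool_rot: [1.0, 0.017, 0.001, -0.0]
ft_force: [1.5, -0.3, -0.1]
finger_gap: 0.0001
grip_force: 0.0
```

arm_command(
  commands=[
    {"dp":[-0.05,0,-0.05],"spin":0,"hand":0},
    {"dp":[-0.05,0,-0.05],"spin":0,"hand":0},
    {"dp":[-0.05,0,-0.05],"spin":0,"hand":0},
  ],
)

```text
t: 16.05
tcp_pos: [0.4392, -0.1149, 0.2305]
tool_rot: [1.0, 0.017, 0.001, -0.0]
ft_force: [-0.1, -0.4, -0.4]
finger_gap: 0.0001
grip_force: 0.0
```

```bash
python3 -c "
from h import *
go(.45,-.114,.25)
w=cam('wrist','w8.png');o=env.get_obs();T=np.array(w['T_tool_cam']);M=Ro.from_quat(o['tool_rot']).as_matrix()
Rc=M@T[:3,:3];c=M@T[:3,3]+o['tcp_pos'];w['R']=Rc.T;w['t']=-Rc.T@c
p=cam('top','t8.png');s=cam('scene','s8.png');lid(p);print(o['qvel'],o['ft_force'])
for n,q in(('w',w),('t',p),('s',s)):
  for k,z in(('lid_ridge',.172),('dish',.072),('tumbler',0),('calipers',0),('sherd_red',0),('sherd_buff',0),('key_tare',.05)):
    for r in env.tip_of(q,k)[:1]: print(n,k,np.round(r['at'],1),round(r['confidence'],2),atz(q,r['at'],z).round(4))
"
```

```text
t 16.05 tcp [ 0.4392 -0.1149  0.2305] yaw 0.0338 tilt [ 1.1e-03 -5.0e-04 -1.0e+00] F [-0.05 -0.43 -0.41] gap 0.0001
dp [ 0.0135 -0.0006 -0.0244] spin 0.0005
lid front rows (start 202,202,198,198): [np.int64(248), np.int64(247), np.int64(244), np.int64(244)]
[-0.00260404  0.02547367 -0.0042755   0.00090614  0.00051534 -0.00055856] [ 0.82990285 -0.91058946  0.22961356]
w lid_ridge [322.7 158. ] 0.53 [ 0.4903 -0.1142  0.172 ]
w tumbler [103.7  10.1] 0.97 [0.5976 0.0923 0.    ]
w calipers [511.1  44. ] 0.64 [ 0.5817 -0.2909  0.    ]
w sherd_buff [104.4  15.3] 0.27 [0.5934 0.0923 0.    ]
w key_tare [323.1 156.1] 0.58 [ 0.4766 -0.1153  0.05  ]
t lid_ridge [416.5 230.6] 0.98 [ 0.5921 -0.094   0.172 ]
t dish [499.1 161.2] 0.23 [ 0.7305 -0.2554  0.072 ]
t tumbler [299.9 247.3] 0.57 [0.5968 0.0948 0.    ]
t calipers [512.5 251.9] 0.97 [ 0.5822 -0.2894  0.    ]
t sherd_red [309.7 192.7] 0.91 [0.699 0.076 0.   ]
t sherd_buff [496.7 165.2] 0.97 [ 0.7451 -0.2715  0.    ]
s lid_ridge [247.2 226.9] 0.58 [ 0.588  -0.0903  0.172 ]
s dish [337.  273.6] 0.41 [0.6546 0.0711 0.072 ]
s tumbler [338.1 276.6] 0.56 [0.596  0.0938 0.    ]
s calipers [154.4 305.5] 0.56 [ 0.5828 -0.2935  0.    ]
s sherd_red [343.9 316.5] 0.57 [0.7067 0.073  0.    ]
s sherd_buff [168.4 368.5] 0.56 [ 0.744  -0.2724  0.    ]
s key_tare [247.4 227.8] 0.32 [ 0.4438 -0.0772  0.05  ]
```

The lid is still shut, the key was pressed to its stop and released, and nothing else has moved. I'll hand in.

```bash
python3 -c "
from workcell import env
print(env.job_done())"
```

```text
the job is handed in; nothing more can be done
None
```

The lid is shut against its stop, then the tare key was pressed right down (about 7.7 N) and released. The hand is clear and the job is handed in; I saw nothing else moved, though the dish could not be confirmed in the last pictures.

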